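Free a test fixture's cover and hold it open for loading

ROBOT

A 7-joint arm with a two-finger parallel gripper is mounted at the origin on the work surface. World frame = base frame: x ahead of the robot, y to its left, z up, the work surface at z = 0. Lengths are in m, angles in rad, forces in N, time in s.
With the tool pointing down it reaches from about 0.4 to 0.85 m from the base axis. Payload 6.9 kg.
Tool frame: the origin (TCP) lies between the finger pads; the fingertips stand 11 mm ahead of it and the grasp point (between the pads) lies 8 mm behind it (r.tip_reach is the z of the fingertips in the tool frame, in m); z points along the fingers, x is the direction in which the jaws open and shut, and the axes are right-handed (so a half turn about z gives the same grasp; the last joint's range is limited). The gripper opens to 85 mm and grips with 20 to 120 N. Pads are 22 mm wide; open, the fingers measure 114 mm over their backs; the gripper's body (76 mm by 85 mm) begins 54 mm behind the grasp point. The pads swing forward as they close: fully open they stand 13 mm farther back than shut.
Start: joints at [-1.181, 0.507, -0.238, 1.5, 0.126, 1.149, -0.155], TCP at [0.176, 0.6, 0.242] pointing down, gripper open.
Joint ranges: [-3.08, 3.08], [-0.24, 2.05], [-1.43, 1.35], [0, 2.5], [-1.52, 4.66], [0.17, 1.96], [-2.89, 2.89]. Speed limits (rad/s): [2.39, 2.39, 3.14, 3.14, 3.14, 3.14, 3.14].

INTERFACE

Orientations are given as a unit quaternion [x, y, z, w].
In Python, from station import r, imaging, recognise gives the robot as it stands.
- The arm moves only by the tool send_rows, never from a script. Its argument "plan" is a list of rows, each an object with "hand": the opening, from 0 (shut) to 1 (fully open); "travel": the shift along the tool's x, y, z in mm, a list of three; "roll": the turn about the tool's z in degrees. In form: [{"hand": hand, "travel": [dx, dy, dz], "roll": roll}, ...]. A call has 1 to 8 rows; each row shifts and turns the commanded pose from where the row before left it, along the tool's axes as they then stand; what a row does not reach is not made up. A row lasts 1/8 s, in which the tool goes at most 62.5 mm and 10.7 degrees, less where a joint would pass 70% of its speed; a pose out of reach is approached as far as the arm can. A call is refused whole if a number of a shift passes 62.5 or a number of a turn 10.7, either way. A call with a gripper value outside its range is refused whole. The fingers move at their own pace and stop on an object; the grip force is fixed at half the most. Time passes only in rows, so rows that do not move let the fingers close. It gives the time, the measured TCP pose, the force and the opening at its end, in the units of the state.
- r.state(): the state, without advancing time (a new reading comes with each control period).
- imaging.snapshot(name): name is "side" or "top" or "wrist"; returns a dict with "frame" (384x512x3 uint8, red, green, blue), "mtx" (3x3 intrinsics, pixels), "k1" (the pictures are not rectified: a ray, as slopes to the right and down, at radius r is drawn at 1 + k1 r^2 times it, then the intrinsics apply), "extrinsics" (4x4, takes a point from world to camera coordinates); the wrist camera has in their place "hand_eye" (4x4, takes a point from camera to tool coordinates, whose origin is the TCP and whose axes are the tool frame's). Camera axes: x right, y down, z forward; pixel columns grow to the right and rows downward; lengths in m; the calibration is good to about 2 mm. A picture is of the moment at which its call begins: read the wrist's pose just before it. There is no depth.
- r.hand_in(): hands the job in, once; it reports no verdict.
Trained networks look in a picture, given as the dict that the camera call returned (one of the last four; its "shot" number tells which), for a name from the list of things; names that differ only in an ending like _2 or _b are one class to them, and where a whole thing is asked for, a point or a joint stands for the part that bears it (a point fixed in the world has none). Each returns a list of dicts, best first, with "confidence" (0 to 1); they miss things now and then, are a little off and sometimes report something else, mostly with a low value. They report only what shows in the picture. A call takes as long as a camera call.
- recognise(picture, thing): "extent" ([centre column, centre row, width, height] in pixels, round what is visible of it).
The state is a dict: "time_s": time; "q": joint angles; "qvel": joint speeds; "joint_torque": joint torques, N m; "ee_pos": TCP position; "tcp_rot": TCP orientation; "force": force on the tool from outside, world axes, zero at the start; "wrist_torque": the same for the moment, N m; "grip_width": finger opening in m.
Only numpy, scipy, OpenCV 4.12 (cv2) and the standard library are available. Lean on these libraries where they do the work, as an engineer would, in place of code of your own. Each camera call takes 0.05 s, during which the arm holds its last target.

TASK

The module test fixture has just been carried to this bench. Slide its transport lock all the way out to the end stop, then, before touching the release lever, tug the cover up firmly by its bar handle to learn whether the hidden front catch has caught it; if it has, swing the release lever right over to its stop to free it. Raise the cover to about 60 degrees open and finish while still holding it up by the middle of its handle, since it has no stay and would fall shut; leave the bottle, the box and the screwdriver where they are.

Things in the scene. Friction and masses are not known exactly. Their poses are not given: they have to be found in the camera images.
- fixture: fixed bench-top test fixture, flat aluminium base 65 mm high. x axis from its front (facing the robot) to its back, y to its left, z up; origin on the table, base spanning x -145 to 105, y -155 to 205 mm. On it a hinged cover (grey frame, clear window; x -98 to 90, y -90 to 90, top at z 84 mm when shut), transport lock on the left deck, release lever on the front ledge at the right
- cover (a joint): opening angle of the cover (rad): 0 shut, front edge rises as it grows; stop at 1.7. About 0.55 kg (varies), no stay or spring: falls shut. Lock on: stopped at about 0.02. Lock off, catch engaged (it grips cover_striker, a hidden foot under the front edge): about 0.03 of play (5 mm at the handle), then it stops dead. Catch clear: lifts freely with 2 to 5 N at the handle
- cover_handle (a point): middle of the cover's steel bar handle: straight round bar 12 mm thick, 100 mm long along the fixture's y axis, on two posts above the cover's front edge; the bar's axis is 38 mm above the cover's top, 122 mm above the table when shut, 176 mm in front of and 47 mm above the hinge axis. Moves with the cover
- cover_hinge (a point): middle of the cover's hinge axis (along the fixture's y), 75 mm above the table, fixed
- lock (a joint): travel of the transport lock (m): starts at 0 to 0.005 (on: its steel tongue lies over an ear at the cover's left edge), slides along the fixture's +y (to its left, away from the cover) to the end stop at 0.035 (off). Friction about 3 N; stays where it is left
- lock_grip (a point): middle of the top of the transport lock's upright grip: a black block 30 mm along the fixture's x, 12 mm along its y, 33 mm tall, top 115 mm above the table; two guide rails beside the tongue under it stand up to 83 mm. Moves with the lock
- lever (a joint): swing of the release lever (rad): starts at 0 to 0.2; the knob swings backwards (fixture's +x), counter-clockwise from above, to the stop at 0.8. Stiff (about 2 N at the knob), stays where left. Pushes the hidden catch clear between 0.25 and 0.65 (lost motion before); not tied to the catch, so its place does not tell if the catch is engaged. A catch pushed clear stays clear
- lever_knob (a point): middle of the top of the release lever's knob: an upright black pin 14 mm thick and 34 mm tall, top 112 mm above the table, at the end of a flat steel arm (top 78 mm above the table) 75 mm from the pivot. Moves with the lever
- lever_pivot (a point): point on the release lever's upright pivot axis, at the height of the knob's top; fixed, on the front ledge. From it the arm runs to the fixture's right (-y): at lever value 0 it is turned 0.4 rad towards the front, at the stop (0.8) 0.4 rad towards the back
- wash_bottle: white plastic bottle, 64 mm wide, 170 mm tall, standing to the left of the fixture; origin under its centre. To be left alone
- module_box: small flat box with black base and clear top, 80 x 80 x 26 mm, to the right of the fixture; origin under its centre. To be left alone
- driver: screwdriver with black handle, 170 mm long, 26 mm thick, lying on the table at the right; origin under its middle, handle towards its own -x. To be left alone

How it is judged:
On the way, in this order (a step that is already met when the one before it is completed fails the run):
1. the transport lock is slid out to its end stop, the cover still down (value of joint lock above 0.0325 m and value of joint cover below 0.012 rad and distance of lever_knob from where it was at the start of the episode below 0.005 m), for 0.1 s.
2. before the lever is moved, the cover is tugged until the catch is felt or it comes up freely (((value of joint cover above 0.018 rad and contact force between cover_striker and anything else above 1.5 N and distance of lever_knob from where it was at the start of the episode below 0.005 m) or (value of joint cover above 0.1 rad and distance of lever_knob from where it was at the start of the episode below 0.005 m))), for 0.03 s.
3. the fingers hold the cover about 60 degrees open (value of joint cover between 0.8 and 1.3 rad and contact force between the fingers and cover above 0.5 N), for 0.2 s.
At the end, for the whole second after the job is handed in: the fingers hold the cover still, within 50 mm of its handle's middle, 46 to 74 degrees open (0.8 to 1.3 rad); the lock is within 3.5 mm of its end stop; the lever is untouched or swung over (above 0.65 rad); bottle, box and screwdriver have moved less than 20 to 30 mm (all of step 3 and velocity of joint cover between -0.1 and 0.1 rad/s and value of joint lock above 0.0315 m and distance of each of wash_bottle, module_box from where it was at the start of the episode below 0.02 m and distance of driver from where it was at the start of the episode below 0.03 m and (distance of lever_knob from where it was at the start of the episode below 0.005 m or value of joint lever above 0.65 rad) and distance between the grasp point and cover_handle below 0.05 m); the arm keeps its last pose, push and grip.
It fails at once if the bottle is knocked over or pushed away (angle between wash_bottle's own z axis and vertical above 0.4 rad or distance of wash_bottle from where it was at the start of the episode above 0.03 m).
It fails at once if the box or the screwdriver is pushed away (distance of module_box from where it was at the start of the episode above 0.03 m or distance of driver from where it was at the start of the episode above 0.04 m).
It also fails if it takes over 72 s, if anything falls off the work surface, if the arm or the gripper's body presses on something with over 40 N, if the wrist force passes 120 N, or if a joint passes its speed limit or range.

## Working session

There is one attempt and no reset: what is moved stays moved. The work goes in short steps, Python scripts to look and compute and a tool call to move; the robot and the scene stay as the last step left them, time stands still between calls to the robot, and variables do not carry over. Pictures are saved under pics/ and viewed, and the job is handed in when it is done.

Besides the shell and the picture viewer there is one more tool, called after "Call:" by a JSON object that holds its "name" and its "arguments". send_rows: Moves the arm, as the interface text tells. Its arguments: {"type":"object","properties":{"plan":{"type":"array"}},"required":["plan"]}

```bash
ls -la; mkdir -p pics; cat > h.py <<'E'
import numpy as np, cv2
from scipy.spatial.transform import Rotation as R
from station import r, imaging, recognise
def snap(name,fn):
    s=r.state(); p=imaging.snapshot(name); cv2.imwrite('pics/'+fn,p['frame'][:,:,::-1].copy())
    if 'extrinsics' in p: E=np.array(p['extrinsics'])
    else:
        T=np.eye(4);T[:3,:3]=R.from_quat(s['tcp_rot']).as_matrix();T[:3,3]=s['ee_pos']
        E=np.linalg.inv(T@np.array(p['hand_eye']))
    p['E']=E; return p
def ray(p,uv):
    K=np.array(p['mtx']);k=p['k1'];x=np.array([(uv[0]-K[0,2])/K[0,0],(uv[1]-K[1,2])/K[1,1]])
    y=x.copy()
    for _ in range(30): y=x/(1+k*(y@y))
    E=p['E'];d=E[:3,:3].T@np.array([y[0],y[1],1]);c=-E[:3,:3].T@E[:3,3]
    return c,d/np.linalg.norm(d)
def atz(p,uv,z):
    c,d=ray(p,uv);return c+d*(z-c[2])/d[2]
def proj(p,X):
    X=np.atleast_2d(X);E=p['E'];K=np.array(p['mtx']);c=X@E[:3,:3].T+E[:3,3];y=c[:,:2]/c[:,2:]
    y=y*(1+p['k1']*(y**2).sum(1,keepdims=True));return y*[K[0,0],K[1,1]]+[K[0,2],K[1,2]]
E
python3 - <<'E'
from h import *
s=r.state();print({k:np.round(v,3).tolist() for k,v in s.items()})
for n in ['side','top','wrist']:
    p=snap(n,n+'0.png');print(n,p['mtx'],p['k1'],np.round(p['E'],3).tolist())
    for t in ['fixture','cover','cover_handle','lock','lock_grip','lever_knob','wash_bottle','module_box','driver']:
        print(t,[(np.round(o['extent']).tolist(),round(o['confidence'],2)) for o in recognise(p,t)[:2]])
E
```

```text
total 12
drwxr-xr-x  3 agent agent 4096 Dec  7 15:17 .
drwxr-xr-x 23 root  root  4096 Dec  7 15:17 ..
drwxr-xr-x  2 agent agent 4096 Dec  7 15:17 pics
{'time_s': 0.0, 'q': [-1.18, 0.508, -0.238, 1.501, 0.126, 1.149, -0.155], 'qvel': [-0.001, -0.0, -0.0, -0.0, 0.001, 0.0, 0.001], 'joint_torque': [0.0, -62.058, -2.187, -24.966, 0.013, 0.012, 0.0], 'ee_pos': [0.176, 0.599, 0.241], 'tcp_rot': [0.8, 0.6, -0.001, 0.001], 'force': [-0.609, -0.256, 0.039], 'wrist_torque': [-0.016, 0.044, 0.028], 'grip_width': 0.085}
side [[354.09050162   0.         255.67408992]
 [  0.         354.09050162 186.4723947 ]
 [  0.           0.           1.        ]] -0.09780687706758878 [[0.708, -0.706, 0.02, -0.452], [-0.505, -0.526, -0.684, 0.339], [0.494, 0.474, -0.729, 0.84], [0.0, 0.0, 0.0, 1.0]]
fixture [([265.0, 210.0, 145.0, 121.0], 0.79)]
cover [([272.0, 203.0, 89.0, 72.0], 0.92)]
cover_handle [([273.0, 200.0, 87.0, 73.0], 0.87)]
lock [([228.0, 182.0, 19.0, 23.0], 0.77), ([263.0, 212.0, 148.0, 122.0], 0.73)]
lock_grip [([227.0, 180.0, 18.0, 13.0], 0.64), ([359.0, 244.0, 42.0, 35.0], 0.26)]
lever_knob [(
[... 609 characters left out ...]
60.0], 0.7)]
lock [([221.0, 200.0, 15.0, 9.0], 0.6)]
lock_grip [([222.0, 201.0, 19.0, 8.0], 0.71)]
lever_knob [([290.0, 212.0, 30.0, 7.0], 0.67)]
wash_bottle [([175.0, 196.0, 25.0, 21.0], 0.6)]
module_box [([332.0, 159.0, 26.0, 24.0], 0.95), ([256.0, 189.0, 111.0, 81.0], 0.72)]
driver [([363.0, 249.0, 25.0, 42.0], 0.46)]
wrist [[339.21665433   0.         267.23920968]
 [  0.         339.21665433 193.97280626]
 [  0.           0.           1.        ]] -0.0191070800443467 [[0.281, 0.96, 0.0, -0.624], [0.927, -0.271, 0.259, -0.034], [0.249, -0.073, -0.966, 0.377], [0.0, 0.0, 0.0, 1.0]]
fixture []
cover []
cover_handle []
lock []
lock_grip []
lever_knob []
wash_bottle []
module_box []
driver []
```

```bash
python3 - <<'E'
import cv2
a=cv2.imread('pics/top0.png')[130:290,150:410];cv2.imwrite('pics/top0c.png',cv2.resize(a,None,fx=3,fy=3,interpolation=2))
a=cv2.imread('pics/side0.png')[110:290,160:380];cv2.imwrite('pics/side0c.png',cv2.resize(a,None,fx=3.3,fy=3.3,interpolation=2))
E
```

```text
(no output)
```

View pics/top0c.png

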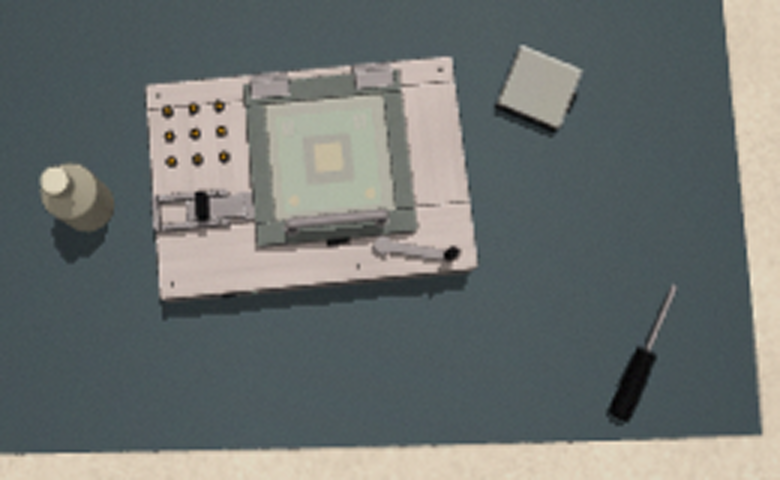

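View pics/side0c.png

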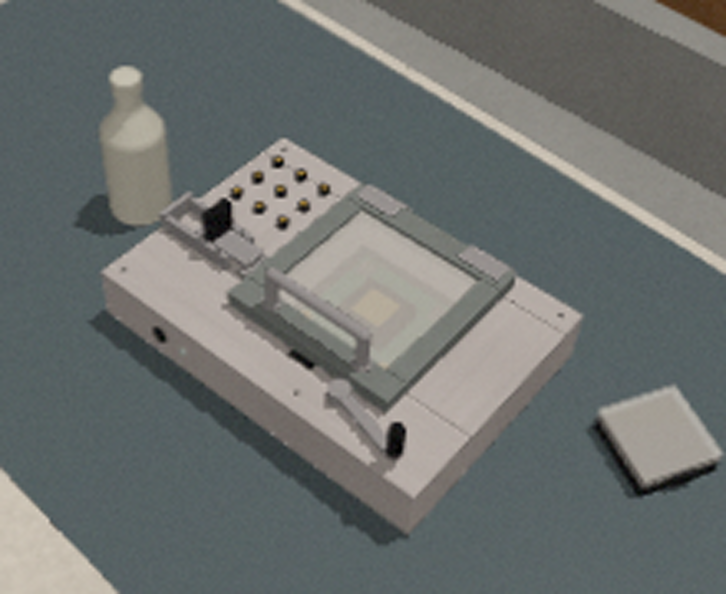

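View pics/side0.png

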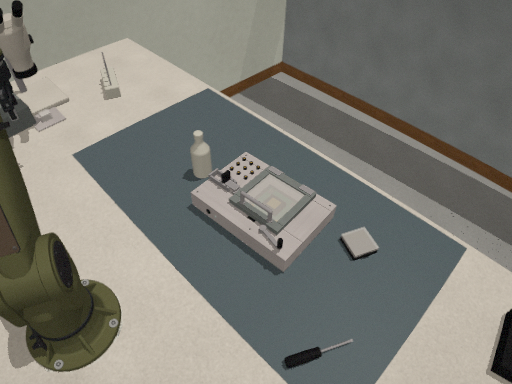

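```bash
python3 - <<'E'
from h import *
from scipy.optimize import least_squares
C=np.array([[105,205,65],[105,-155,65],[-145,-155,65],[-145,205,65]])/1e3
t=np.array([[147,87],[452,57],[478,266],[160,297]])/3+[150,130]
s=np.array([[285,139],[582,315],[413,497],[103,272]])/3.3+[160,110]
pt=snap('top','t1.png');ps=snap('side','s1.png')
def W(v,P): return P@R.from_euler('z',v[2]).as_matrix().T+[v[0],v[1],0]
f=lambda v:np.r_[(proj(pt,W(v,C))-t).ravel(),(proj(ps,W(v,C))-s).ravel()]
o=least_squares(f,[0.6,-.07,0]);print(o.x,np.round(o.fun,1))
v=o.x;np.save('fix.npy',v)
print('lock top', atz(pt,np.array([203,197])/3+[150,130],.115))
print('lockS', atz(ps,np.array([222,203])/3.3+[160,110],.115))
print('knob', atz(pt,np.array([453,251])/3+[150,130],.112),atz(ps,np.array([397,425])/3.3+[160,110],.112))
print('pivot', atz(pt,np.array([381,246])/3+[150,130],.078),atz(ps,np.array([341,388])/3.3+[160,110],.078))
print('bottle',atz(ps,np.array([145,215])/3.3+[160,110],0))
h=W(v,np.array([[-86,0,122],[-86,50,122],[-86,-50,122]])/1e3);print('handle',h,proj(pt,h),proj(ps,h))
print('yaw deg',np.degrees(v[2]))
E
```

```text
[ 0.61188079 -0.10065237  0.07457205] [-0.8 -1.1 -0.2 -0.6  0.1  0.5 -0.2  0.4 -0.4 -0.8  0.9  0.4  0.4  1.
 -0.8 -0.2]
lock top [0.55761138 0.03867042 0.115     ]
lockS [0.5585087 0.0433152 0.115    ]
knob [ 0.49280543 -0.23187952  0.112     ] [ 0.49503389 -0.22842912  0.112     ]
pivot [ 0.50408877 -0.15621929  0.078     ] [ 0.50834772 -0.15713291  0.078     ]
bottle [0.56455204 0.17574266 0.        ]
handle [[ 0.5261198  -0.10705962  0.122     ]
 [ 0.52239465 -0.05719858  0.122     ]
 [ 0.52984495 -0.15692066  0.122     ]] [[262.48692938 203.93850273]
 [247.10682841 205.41133483]
 [277.83341264 202.46514283]] [[255.26729671 203.48837391]
 [241.63446608 194.33693541]
 [269.52649573 213.05248846]]
yaw deg 4.272663943569736
```

Call:
{"name": "send_rows", "arguments": {"plan": [{"hand": 0.6, "travel": [0, 0, -10], "roll": -10.3}, {"hand": 0.6, "travel": [0, 0, -10], "roll": -10.3}, {"hand": 0.6, "travel": [-48, 28, 0], "roll": 0}, {"hand": 0.6, "travel": [-48, 28, 0], "roll": 0}, {"hand": 0.6, "travel": [-48, 28, 0], "roll": 0}, {"hand": 0.6, "travel": [-48, 28, 0], "roll": 0}, {"hand": 0.6, "travel": [-48, 28, 0], "roll": 0}, {"hand": 0.6, "travel": [-48, 28, 0], "roll": 0}]}}

```text
time_s: 2.6
ee_pos: [0.3656, 0.3236, 0.2626]
tcp_rot: [0.68, 0.733, 0.0, 0.0]
force: [0.8, 0.8, 0.3]
grip_width: 0.0512
```

Call:
{"name": "send_rows", "arguments": {"plan": [{"hand": 0.6, "travel": [-48, 28, 0], "roll": 0}, {"hand": 0.6, "travel": [-48, 28, 0], "roll": 0}, {"hand": 0.6, "travel": [-48, 28, 0], "roll": 0}, {"hand": 0.6, "travel": [-48, 28, 0], "roll": 0}, {"hand": 0.6, "travel": [-48, 28, 0], "roll": 0}, {"hand": 0.6, "travel": [0, 0, 0], "roll": 0}]}}

```text
time_s: 3.35
ee_pos: [0.5242, 0.0912, 0.262]
tcp_rot: [0.683, 0.73, -0.001, 0.001]
force: [-0.5, -0.2, 0.2]
grip_width: 0.0513
```

```bash
cat >> h.py <<'E'
v=np.load('fix.npy')
def fx(P):
    return R.from_euler('z',-v[2]).as_matrix()@(np.array(P)-[v[0],v[1],0])
def st():
    s=r.state();m=R.from_quat(s['tcp_rot']).as_matrix()
    print('t',s['time_s'],'ee',np.round(s['ee_pos'],4),'fix mm',np.round(1e3*fx(s['ee_pos']),1),'yaw-fix',round(np.degrees(np.arctan2(m[1,0],m[0,0])-v[2]),2),'tilt',np.round(m[:2,2],3),'F',np.round(s['force'],1),'w',round(s['grip_width'],4),'q',np.round(s['q'],2))
E
python3 - <<'E'
from h import *
st()
p=snap('wrist','w1.png')
for t in ['lock_grip','lock','lever_knob','cover_handle','wash_bottle']: print(t,[(np.round(o['extent']).tolist(),round(o['confidence'],2)) for o in recognise(p,t)[:2]])
st()
E
```

```text
t 3.35 ee [0.5242 0.0912 0.262 ] fix mm [-73.1 197.9 262. ] yaw-fix 89.55 tilt [ 0.001 -0.002] F [-0.5 -0.2  0.2] w 0.0513 q [-0.11  0.34 -0.15  1.71  0.06  1.09  1.35]
lock_grip [([206.0, 205.0, 67.0, 38.0], 0.82)]
lock [([204.0, 205.0, 68.0, 40.0], 0.59), ([89.0, 236.0, 178.0, 182.0], 0.39)]
lever_knob [([15.0, 139.0, 28.0, 23.0], 0.7)]
cover_handle [([89.0, 238.0, 178.0, 176.0], 0.69)]
wash_bottle [([370.0, 232.0, 97.0, 108.0], 0.85)]
t 3.65 ee [0.5216 0.0977 0.2624] fix mm [-75.3 204.6 262.4] yaw-fix 90.15 tilt [0. 0.] F [0.1 0.5 0.4] w 0.0507 q [-0.12  0.34 -0.16  1.72  0.06  1.09  1.35]
```

View pics/w1.png

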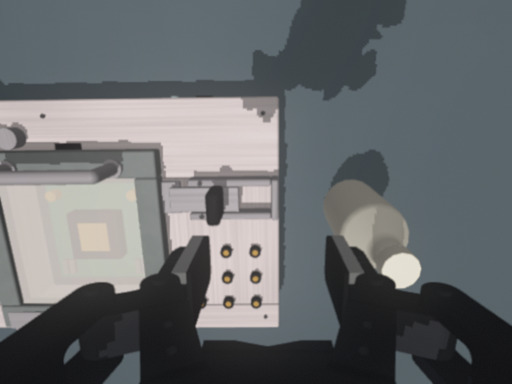

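```bash
python3 - <<'E'
from h import *
p=snap('wrist','w2.png');st()
a=p['frame'][150:260,150:300,::-1].copy();cv2.imwrite('pics/w2c.png',cv2.resize(a,None,fx=5,fy=5,interpolation=2))
# model: predict
for fy in (140,145,150):
  q=np.array([[-43+a,fy+b,115] for a in(-15,15) for b in(-6,6)])/1e3
  from scipy.spatial.transform import Rotation
  w=q@R.from_euler('z',v[2]).as_matrix().T+[v[0],v[1],0]
  print(fy,np.round((proj(p,w)-[150,150])*5))
q=np.array([[-145,205,65]])/1e3
w=q@R.from_euler('z',v[2]).as_matrix().T+[v[0],v[1],0];print('corner',proj(p,w))
E
```

```text
t 3.7 ee [0.5217 0.0976 0.2625] fix mm [-75.2 204.4 262.5] yaw-fix 90.14 tilt [0. 0.] F [ 0.6 -0.4  1.1] w 0.0513 q [-0.12  0.34 -0.16  1.72  0.06  1.09  1.35]
140 [[180. 264.]
 [250. 264.]
 [190. 428.]
 [259. 428.]]
145 [[209. 264.]
 [279. 265.]
 [219. 428.]
 [287. 428.]]
150 [[239. 264.]
 [309. 265.]
 [247. 428.]
 [316. 428.]]
corner [[269.12920688  98.28440733]]
```

View pics/w2c.png

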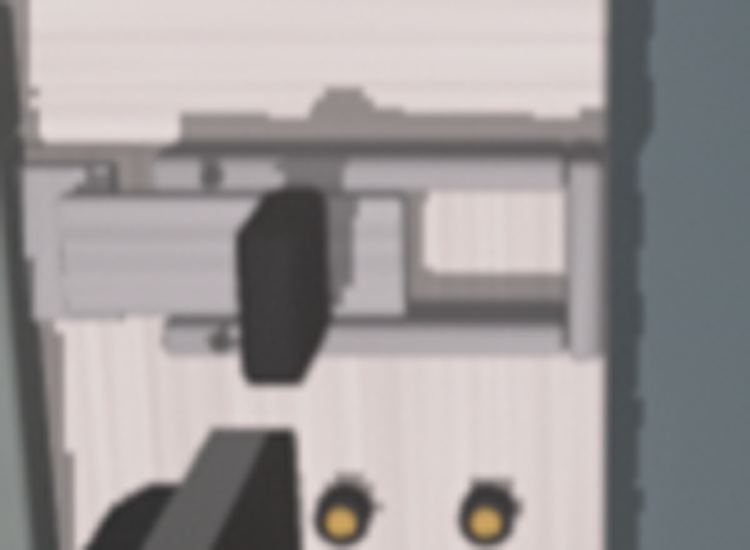

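View pics/w2.png

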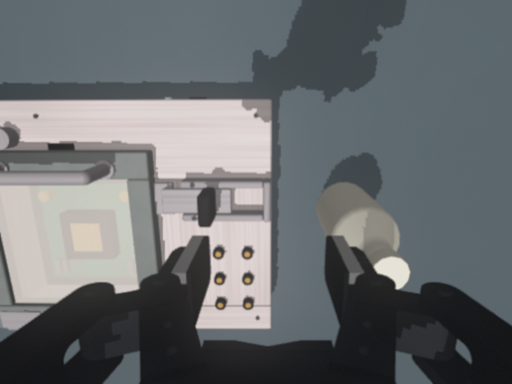

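Call:
{"name": "send_rows", "arguments": {"plan": [{"hand": 0.6, "travel": [-28, 13.5, 0], "roll": 0}, {"hand": 0.6, "travel": [-28, 13.5, 0], "roll": 0}, {"hand": 0.6, "travel": [0, 0, 30], "roll": 0}, {"hand": 0.6, "travel": [0, 0, 30], "roll": 0}, {"hand": 0.6, "travel": [0, 0, 30], "roll": 0}, {"hand": 0.6, "travel": [0, 0, 10], "roll": 0}, {"hand": 0.6, "travel": [0, 0, 0], "roll": 0}, {"hand": 0.6, "travel": [0, 0, 0], "roll": 0}]}}

```text
time_s: 4.7
ee_pos: [0.554, 0.0428, 0.1635]
tcp_rot: [0.68, 0.733, 0.001, 0.001]
force: [0.6, -0.1, 0.5]
grip_width: 0.051
```

```bash
python3 - <<'E'
from h import *
p=snap('wrist','w3.png');st()
q=np.array([[-48+a,148.5+b,115] for a in(-15,15) for b in(-6,6)])/1e3
w=q@R.from_euler('z',v[2]).as_matrix().T+[v[0],v[1],0]
print(np.round(proj(p,w)))
E
```

```text
t 4.75 ee [0.554  0.0427 0.1635] fix mm [-47.  147.2 163.5] yaw-fix 90.02 tilt [0.002 0.   ] F [ 0.4 -0.8 -0.4] w 0.0512 q [-0.03  0.47 -0.13  1.8   0.08  0.87  1.44]
[[261. 196.]
 [283. 196.]
 [261. 247.]
 [282. 247.]]
```

View pics/w3.png

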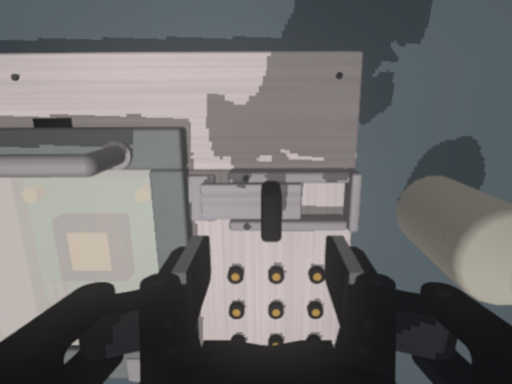

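Call:
{"name": "send_rows", "arguments": {"plan": [{"hand": 0.6, "travel": [1, -3.5, 20], "roll": 0}, {"hand": 0.6, "travel": [0, 0, 20], "roll": 0}, {"hand": 0.6, "travel": [0, 0, 15], "roll": 0}, {"hand": 0.6, "travel": [0, 0, 7], "roll": 0}, {"hand": 0.0, "travel": [0, 0, 0], "roll": 0}, {"hand": 0.0, "travel": [0, 0, 0], "roll": 0}, {"hand": 0.0, "travel": [0, 0, 0], "roll": 0}, {"hand": 0.0, "travel": [0, 0, 0], "roll": 0}]}}

```text
time_s: 5.75
ee_pos: [0.5502, 0.0433, 0.101]
tcp_rot: [0.68, 0.733, 0.001, 0.0]
force: [-1.3, 0.1, 5.3]
grip_width: 0.0112
```

```bash
python3 - <<'E'
from h import *
p=snap('side','s4.png');st()
a=p['frame'][110:290,160:380,::-1].copy();cv2.imwrite('pics/s4c.png',cv2.resize(a,None,fx=3.3,fy=3.3,interpolation=2))
E
```

```text
t 5.8 ee [0.5502 0.0433 0.101 ] fix mm [-50.8 148.2 101. ] yaw-fix 90.01 tilt [0.001 0.   ] F [-0.8  0.6  6. ] w 0.0112 q [-0.04  0.55 -0.12  1.88  0.1   0.72  1.43]
```

View pics/s4c.png

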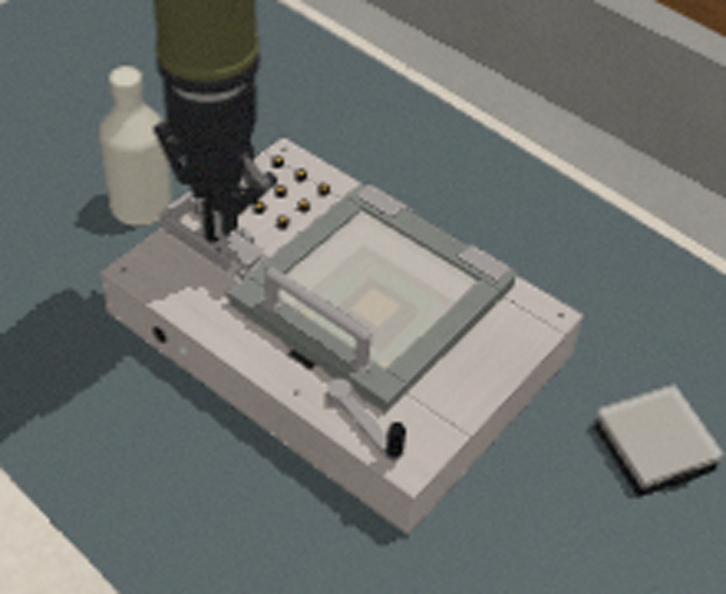

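Grasped (11 mm on the 12 mm grip). Slide out along tool +x (fixture +y).

Call:
{"name": "send_rows", "arguments": {"plan": [{"hand": 0.0, "travel": [5, 0, 0], "roll": 0}, {"hand": 0.0, "travel": [6, 0, 0], "roll": 0}, {"hand": 0.0, "travel": [6, 0, 0], "roll": 0}, {"hand": 0.0, "travel": [6, 0, 0], "roll": 0}, {"hand": 0.0, "travel": [5, 0, 0], "roll": 0}, {"hand": 0.0, "travel": [2, 0, 0], "roll": 0}, {"hand": 0.0, "travel": [0, 0, 0], "roll": 0}]}}

```text
time_s: 6.68
ee_pos: [0.5479, 0.0724, 0.101]
tcp_rot: [0.68, 0.733, 0.0, 0.001]
force: [-0.9, -1.4, 6.8]
grip_width: 0.0111
```

```bash
python3 - <<'E'
from h import *
st()
E
```

```text
t 6.675 ee [0.5479 0.0724 0.101 ] fix mm [-50.9 177.4 101. ] yaw-fix 89.98 tilt [ 0.001 -0.001] F [-0.9 -1.4  6.8] w 0.0111 q [-0.1   0.55 -0.12  1.88  0.1   0.72  1.37]
```

Call:
{"name": "send_rows", "arguments": {"plan": [{"hand": 0.0, "travel": [2, 0, 0], "roll": 0}, {"hand": 0.0, "travel": [2, 0, 0], "roll": 0}, {"hand": 0.0, "travel": [0, 0, 0], "roll": 0}]}}

```text
time_s: 7.05
ee_pos: [0.5477, 0.0757, 0.101]
tcp_rot: [0.681, 0.733, -0.0, 0.001]
force: [-0.8, -4.5, 6.4]
grip_width: 0.011
```

Call:
{"name": "send_rows", "arguments": {"plan": [{"hand": 0.0, "travel": [2, 0, 0], "roll": 0}, {"hand": 0.0, "travel": [0, 0, 0], "roll": 0}]}}

```text
time_s: 7.3
ee_pos: [0.5476, 0.0758, 0.101]
tcp_rot: [0.681, 0.732, -0.001, 0.002]
force: [0.3, -7.3, 7.2]
grip_width: 0.0109
```

Call:
{"name": "send_rows", "arguments": {"plan": [{"hand": 0.0, "travel": [2, 0, 0], "roll": 0}, {"hand": 0.0, "travel": [0, 0, 0], "roll": 0}]}}

```text
time_s: 7.55
ee_pos: [0.5477, 0.0759, 0.1011]
tcp_rot: [0.682, 0.732, -0.002, 0.002]
force: [-0.4, -12.7, 7.1]
grip_width: 0.0107
```

Call:
{"name": "send_rows", "arguments": {"plan": [{"hand": 0.0, "travel": [-3, 0, 0], "roll": 0}, {"hand": 0.4, "travel": [0, 0, 0], "roll": 0}, {"hand": 0.4, "travel": [0, 0, 0], "roll": 0}, {"hand": 0.4, "travel": [0, 0, -20], "roll": 0}, {"hand": 0.4, "travel": [0, 0, -40], "roll": 0}, {"hand": 0.4, "travel": [0, 0, -40], "roll": 0}, {"hand": 0.4, "travel": [-40, -10, -10], "roll": 10.5}, {"hand": 0.7, "travel": [0, 0, 0], "roll": 10.5}]}}

```text
time_s: 8.55
ee_pos: [0.5402, 0.0343, 0.2114]
tcp_rot: [0.805, 0.593, 0.0, 0.001]
force: [-0.2, 0.5, 1.1]
grip_width: 0.051
```

Call:
{"name": "send_rows", "arguments": {"plan": [{"hand": 0.7, "travel": [0, 0, 0], "roll": 10.5}, {"hand": 0.7, "travel": [0, 0, 0], "roll": 10.5}, {"hand": 0.7, "travel": [0, 0, 0], "roll": 10.5}, {"hand": 0.7, "travel": [0, 0, 0], "roll": 10.5}, {"hand": 0.7, "travel": [0, 0, 0], "roll": 10.5}, {"hand": 0.7, "travel": [0, 0, 0], "roll": 10.5}, {"hand": 0.7, "travel": [0, 0, 0], "roll": 6}, {"hand": 0.7, "travel": [0, 0, 0], "roll": 0}]}}

```text
time_s: 9.55
ee_pos: [0.54, 0.0381, 0.21]
tcp_rot: [0.999, 0.038, -0.0, 0.0]
force: [-0.1, -0.1, -0.5]
grip_width: 0.0598
```

```bash
python3 - <<'E'
from h import *
st()
p=snap('wrist','w5.png')
for t in ['lock_grip','lever_knob','cover_handle']: print(t,[(np.round(o['extent']).tolist(),round(o['confidence'],2)) for o in recognise(p,t)[:2]])
h=np.array([[-86,0,122],[-86,50,122],[-86,-50,122],[-51,180,115],[-145,205,65]])/1e3
print(np.round(proj(p,h@R.from_euler('z',v[2]).as_matrix().T+[v[0],v[1],0])))
E
```

```text
t 9.55 ee [0.54   0.0381 0.21  ] fix mm [-61.4 143.7 210. ] yaw-fix 0.11 tilt [-0. -0.] F [-0.1 -0.1 -0.5] w 0.0598 q [-0.3   0.42  0.27  1.78 -0.13  0.97  0.1 ]
lock_grip [([286.0, 159.0, 44.0, 85.0], 0.76)]
lever_knob []
cover_handle [([335.0, 302.0, 224.0, 158.0], 0.81)]
[[236. 377.]
 [234. 323.]
 [237. 427.]
 [283. 147.]
 [162. 107.]]
```

View pics/w5.png

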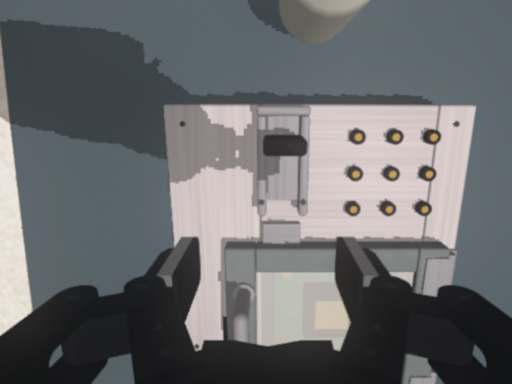

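Call:
{"name": "send_rows", "arguments": {"plan": [{"hand": 0.7, "travel": [-5, 36, 0], "roll": 0}, {"hand": 0.7, "travel": [-5, 36, 0], "roll": 0}, {"hand": 0.7, "travel": [-5, 36, 0], "roll": 0}, {"hand": 0.7, "travel": [-7, 36, 0], "roll": 0}, {"hand": 0.7, "travel": [0, 0, 0], "roll": 0}, {"hand": 0.7, "travel": [0, 0, 0], "roll": 0}]}}

```text
time_s: 10.5
ee_pos: [0.529, -0.1072, 0.2102]
tcp_rot: [0.999, 0.038, 0.0, -0.0]
force: [-0.6, 0.6, -0.5]
grip_width: 0.0595
```

```bash
python3 - <<'E'
from h import *
st()
p=snap('wrist','w6.png')
for t in ['lever_knob','cover_handle']: print(t,[(np.round(o['extent']).tolist(),round(o['confidence'],2)) for o in recognise(p,t)[:2]])
h=np.array([[-86,0,122],[-86,50,122],[-86,-50,122],[-51,180,115],[-145,205,65],[-98,90,84]])/1e3
print(np.round(proj(p,h@R.from_euler('z',v[2]).as_matrix().T+[v[0],v[1],0])))
E
```

```text
t 10.5 ee [ 0.529  -0.1072  0.2102] fix mm [-83.1  -0.4 210.2] yaw-fix 0.04 tilt [-0.     0.001] F [-0.6  0.6 -0.5] w 0.0595 q [-0.05  0.42  0.29  1.78 -0.14  0.97  0.38]
lever_knob [([228.0, 284.0, 44.0, 114.0], 0.85)]
cover_handle [([377.0, 163.0, 256.0, 246.0], 0.63)]
[[ 263.  201.]
 [ 263.  126.]
 [ 263.  269.]
 [ 324. -109.]
 [ 178. -107.]
 [ 246.   65.]]
```

View pics/w6.png

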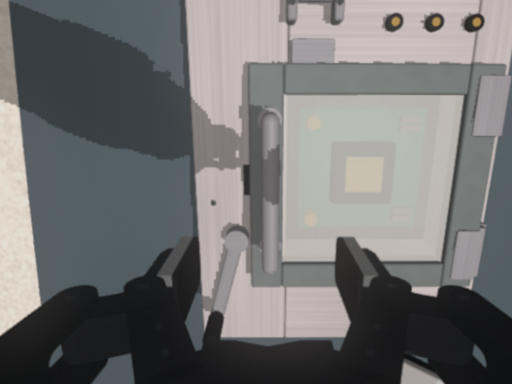

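Call:
{"name": "send_rows", "arguments": {"plan": [{"hand": 0.7, "travel": [2, 0, 25], "roll": 0}, {"hand": 0.7, "travel": [0, 0, 25], "roll": 0}, {"hand": 0.7, "travel": [0, 0, 25], "roll": 0}, {"hand": 0.5, "travel": [0, 0, 15], "roll": 0}, {"hand": 0.4, "travel": [0, 0, 7], "roll": 0}, {"hand": 0.3, "travel": [0, 0, 0], "roll": 0}, {"hand": 0.3, "travel": [0, 0, 0], "roll": 0}]}}

```text
time_s: 11.52
ee_pos: [0.5314, -0.1078, 0.114]
tcp_rot: [0.999, 0.037, 0.001, 0.0]
force: [0.8, 0.5, 0.2]
grip_width: 0.0256
```

```bash
python3 - <<'E'
from h import *
st()
p=snap('wrist','w7.png')
E
```

```text
t 11.525 ee [ 0.5314 -0.1078  0.114 ] fix mm [-80.8  -1.1 114. ] yaw-fix 0.01 tilt [ 0.001 -0.   ] F [0.8 0.5 0.2] w 0.0256 q [-0.02  0.53  0.26  1.89 -0.19  0.74  0.43]
```

View pics/w7.png

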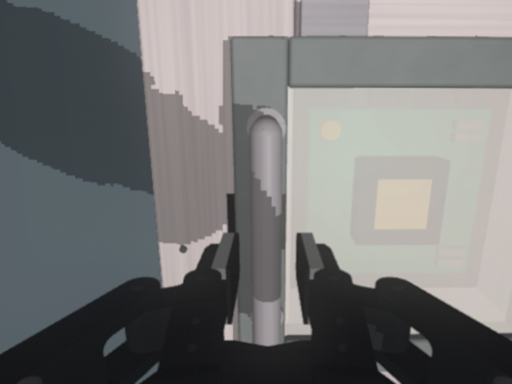

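Call:
{"name": "send_rows", "arguments": {"plan": [{"hand": 0.0, "travel": [0, 0, 0], "roll": 0}, {"hand": 0.0, "travel": [0, 0, 0], "roll": 0}, {"hand": 0.0, "travel": [0, 0, 0], "roll": 0}, {"hand": 0.0, "travel": [0, 0, 0], "roll": 0}]}}

```text
time_s: 12.08
ee_pos: [0.5309, -0.1078, 0.114]
tcp_rot: [0.999, 0.037, 0.0, 0.0]
force: [-2.6, 0.3, 5.6]
grip_width: 0.0098
```

Call:
{"name": "send_rows", "arguments": {"plan": [{"hand": 0.0, "travel": [0, 0, -2], "roll": 0}, {"hand": 0.0, "travel": [0, 0, -2], "roll": 0}, {"hand": 0.0, "travel": [0, 0, -2], "roll": 0}, {"hand": 0.0, "travel": [0, 0, 0], "roll": 0}]}}

```text
time_s: 12.58
ee_pos: [0.5321, -0.1077, 0.1187]
tcp_rot: [0.999, 0.038, 0.001, 0.0]
force: [7.8, -0.9, -12.9]
grip_width: 0.0099
```

Call:
{"name": "send_rows", "arguments": {"plan": [{"hand": 0.0, "travel": [0, 0, -2], "roll": 0}, {"hand": 0.0, "travel": [0, 0, -2], "roll": 0}, {"hand": 0.0, "travel": [0, 0, 0], "roll": 0}]}}

```text
time_s: 12.95
ee_pos: [0.5321, -0.1076, 0.1193]
tcp_rot: [0.999, 0.038, -0.0, 0.001]
force: [17.7, -3.3, -46.9]
grip_width: 0.0099
```

The cover stops dead after ~5 mm with 47 N on the wrist, so the catch has it. I'll lower it, release, and go to the lever.

Call:
{"name": "send_rows", "arguments": {"plan": [{"hand": 0.0, "travel": [0, 0, 4], "roll": 0}, {"hand": 0.0, "travel": [0, 0, 3], "roll": 0}, {"hand": 0.0, "travel": [0, 0, 3], "roll": 0}, {"hand": 0.0, "travel": [0, 0, 0], "roll": 0}, {"hand": 0.3, "travel": [0, 0, 0], "roll": 0}, {"hand": 0.4, "travel": [0, 0, 0], "roll": 0}, {"hand": 0.4, "travel": [0, 0, -20], "roll": 0}, {"hand": 0.4, "travel": [0, 0, -40], "roll": 0}]}}

```text
time_s: 13.95
ee_pos: [0.5296, -0.1073, 0.1726]
tcp_rot: [0.999, 0.037, -0.002, -0.0]
force: [0.6, -0.1, 0.2]
grip_width: 0.0339
```

Call:
{"name": "send_rows", "arguments": {"plan": [{"hand": 0.4, "travel": [-20, 15, -40], "roll": 0}, {"hand": 0.0, "travel": [-40, 15, 0], "roll": 0}, {"hand": 0.0, "travel": [-40, 15, 0], "roll": 0}, {"hand": 0.0, "travel": [0, 15, 0], "roll": 0}, {"hand": 0.0, "travel": [0, 0, 0], "roll": 0}, {"hand": 0.0, "travel": [0, 0, 0], "roll": 0}]}}

```text
time_s: 14.7
ee_pos: [0.4366, -0.1742, 0.2131]
tcp_rot: [0.999, 0.038, -0.0, -0.0]
force: [0.5, 0.1, 0.6]
grip_width: -0.0002
```

```bash
python3 - <<'E'
from h import *
st()
p=snap('wrist','w8.png')
for t in ['lever_knob']: print(t,[(np.round(o['extent']).tolist(),round(o['confidence'],2)) for o in recognise(p,t)[:2]])
h=np.array([[-127,-121,112],[-110,-48,78]])/1e3
print(np.round(proj(p,h@R.from_euler('z',v[2]).as_matrix().T+[v[0],v[1],0])))
E
```

```text
t 14.7 ee [ 0.4366 -0.1742  0.2131] fix mm [-180.3  -60.3  213.1] yaw-fix 0.07 tilt [-0.  0.] F [0.5 0.1 0.6] w -0.0002 q [ 0.08  0.31  0.33  1.94 -0.12  0.91  0.55]
lever_knob [([346.0, 220.0, 46.0, 124.0], 0.96), ([482.0, 320.0, 59.0, 49.0], 0.27)]
[[338. 274.]
 [355. 171.]]
```

View pics/w8.png

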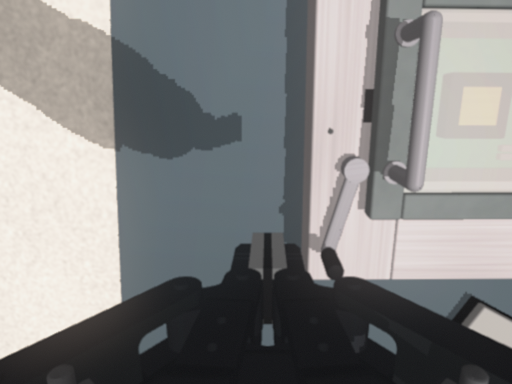

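Call:
{"name": "send_rows", "arguments": {"plan": [{"hand": 0.0, "travel": [0, 30, 0], "roll": 0}, {"hand": 0.0, "travel": [18, 30, 0], "roll": 0}, {"hand": 0.0, "travel": [0, 0, 30], "roll": 0}, {"hand": 0.0, "travel": [0, 0, 30], "roll": 0}, {"hand": 0.0, "travel": [0, 0, 30], "roll": 0}, {"hand": 0.0, "travel": [0, 0, 23], "roll": 0}, {"hand": 0.0, "travel": [0, 0, 0], "roll": 0}, {"hand": 0.0, "travel": [0, 0, 0], "roll": 0}]}}

```text
time_s: 15.8
ee_pos: [0.4587, -0.2334, 0.1009]
tcp_rot: [0.999, 0.038, 0.0, 0.0]
force: [-0.7, 0.4, -0.0]
grip_width: 0.0
```

```bash
python3 - <<'E'
from h import *
st()
p=snap('wrist','w9.png')
E
```

```text
t 15.8 ee [ 0.4587 -0.2334  0.1009] fix mm [-162.6 -120.9  100.9] yaw-fix 0.04 tilt [ 0.001 -0.   ] F [-0.7  0.4 -0. ] w 0.0 q [ 0.23  0.52  0.28  1.98 -0.22  0.67  0.73]
```

View pics/w9.png

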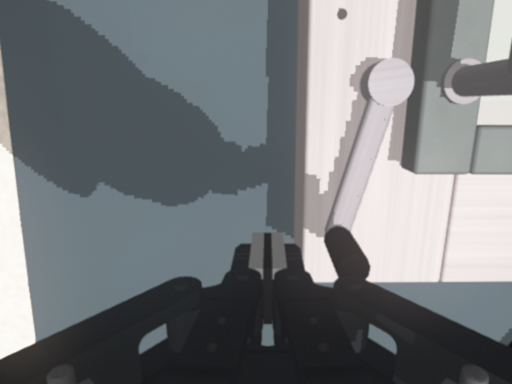

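Call:
{"name": "send_rows", "arguments": {"plan": [{"hand": 0.0, "travel": [8, 0, 0], "roll": 0}, {"hand": 0.0, "travel": [8, 0, 0], "roll": 0}, {"hand": 0.0, "travel": [8, 0, 0], "roll": 0}, {"hand": 0.0, "travel": [8, 0, 0], "roll": 0}, {"hand": 0.0, "travel": [8, 0, 0], "roll": 0}, {"hand": 0.0, "travel": [5, 0, 0], "roll": 0}, {"hand": 0.0, "travel": [0, 0, 0], "roll": 0}]}}

```text
time_s: 16.73
ee_pos: [0.5039, -0.2294, 0.1002]
tcp_rot: [0.999, 0.038, 0.0, -0.0]
force: [-0.6, 0.5, -0.7]
grip_width: 0.0002
```

```bash
python3 - <<'E'
from h import *
st()
p=snap('wrist','w10.png')
E
```

```text
t 16.725 ee [ 0.5039 -0.2294  0.1002] fix mm [-117.3 -120.4  100.2] yaw-fix 0.06 tilt [0.001 0.   ] F [-0.6  0.5 -0.7] w 0.0002 q [ 0.2   0.57  0.28  1.88 -0.23  0.73  0.69]
```

View pics/w10.png

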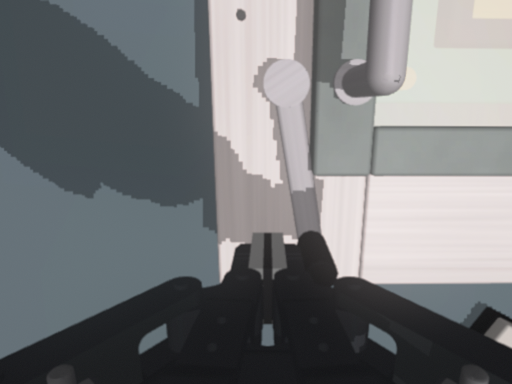

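Call:
{"name": "send_rows", "arguments": {"plan": [{"hand": 0.0, "travel": [5, 0, 0], "roll": 0}, {"hand": 0.0, "travel": [5, 0, 0], "roll": 0}, {"hand": 0.0, "travel": [5, 0, 0], "roll": 0}, {"hand": 0.0, "travel": [3, 0, 0], "roll": 0}, {"hand": 0.0, "travel": [0, 0, 0], "roll": 0}]}}

```text
time_s: 17.4
ee_pos: [0.5208, -0.2286, 0.1001]
tcp_rot: [0.999, 0.037, -0.0, -0.0]
force: [-3.4, 1.4, -0.7]
grip_width: 0.0
```

Call:
{"name": "send_rows", "arguments": {"plan": [{"hand": 0.0, "travel": [2, 0, 0], "roll": 0}, {"hand": 0.0, "travel": [0, 0, 0], "roll": 0}]}}

```text
time_s: 17.65
ee_pos: [0.521, -0.2286, 0.1]
tcp_rot: [0.999, 0.037, -0.002, -0.0]
force: [-7.7, 2.0, 0.7]
grip_width: 0.0003
```

Call:
{"name": "send_rows", "arguments": {"plan": [{"hand": 0.0, "travel": [2, 0, 0], "roll": 0}, {"hand": 0.0, "travel": [0, 0, 0], "roll": 0}]}}

```text
time_s: 17.9
ee_pos: [0.5212, -0.2287, 0.0998]
tcp_rot: [0.999, 0.037, -0.003, -0.001]
force: [-12.8, 1.4, 3.8]
grip_width: -0.0001
```

Call:
{"name": "send_rows", "arguments": {"plan": [{"hand": 0.0, "travel": [-12, 0, 0], "roll": 0}, {"hand": 0.0, "travel": [-10, 0, 0], "roll": 0}, {"hand": 0.0, "travel": [0, 0, -40], "roll": 0}, {"hand": 0.0, "travel": [0, 0, -40], "roll": 0}, {"hand": 0.4, "travel": [10, -30, -30], "roll": 0}, {"hand": 0.6, "travel": [10, -45, 0], "roll": 0}, {"hand": 0.6, "travel": [10, -45, 0], "roll": 0}, {"hand": 0.6, "travel": [5, 0, 0], "roll": 0}]}}

```text
time_s: 18.9
ee_pos: [0.53, -0.1035, 0.2106]
tcp_rot: [0.999, 0.041, 0.001, -0.001]
force: [-0.1, -0.5, -0.0]
grip_width: 0.0513
```

Call:
{"name": "send_rows", "arguments": {"plan": [{"hand": 0.6, "travel": [0, 0, 0], "roll": 0}]}}

```text
time_s: 19.02
ee_pos: [0.5294, -0.1085, 0.2106]
tcp_rot: [0.999, 0.037, 0.001, 0.0]
force: [0.4, -0.1, 0.3]
grip_width: 0.051
```

```bash
python3 - <<'E'
from h import *
st()
p=snap('wrist','w11.png')
E
```

```text
t 19.025 ee [ 0.5294 -0.1085  0.2106] fix mm [-82.8  -1.7 210.6] yaw-fix 0.02 tilt [ 0.001 -0.001] F [ 0.4 -0.1  0.3] w 0.051 q [-0.06  0.42  0.32  1.78 -0.16  0.97  0.4 ]
```

View pics/w11.png

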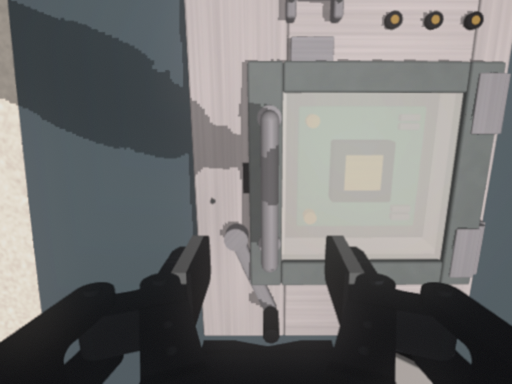

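Call:
{"name": "send_rows", "arguments": {"plan": [{"hand": 0.6, "travel": [2, -1, 25], "roll": 0}, {"hand": 0.6, "travel": [0, 0, 25], "roll": 0}, {"hand": 0.6, "travel": [0, 0, 25], "roll": 0}, {"hand": 0.5, "travel": [0, 0, 15], "roll": 0}, {"hand": 0.4, "travel": [0, 0, 8], "roll": 0}, {"hand": 0.0, "travel": [0, 0, 0], "roll": 0}, {"hand": 0.0, "travel": [0, 0, 0], "roll": 0}, {"hand": 0.0, "travel": [0, 0, 0], "roll": 0}]}}

```text
time_s: 20.08
ee_pos: [0.5309, -0.1071, 0.1127]
tcp_rot: [0.999, 0.037, 0.0, 0.0]
force: [-1.0, -1.5, -1.4]
grip_width: 0.0102
```

Call:
{"name": "send_rows", "arguments": {"plan": [{"hand": 0.0, "travel": [0, 0, 0], "roll": 0}, {"hand": 0.0, "travel": [0.5, 0, -4], "roll": 0}, {"hand": 0.0, "travel": [1, 0, -4], "roll": 0}, {"hand": 0.0, "travel": [1, 0, -4], "roll": 0}, {"hand": 0.0, "travel": [0, 0, 0], "roll": 0}]}}

```text
time_s: 20.7
ee_pos: [0.5344, -0.1067, 0.1247]
tcp_rot: [0.999, 0.037, 0.001, 0.0]
force: [3.7, -4.1, -7.6]
grip_width: 0.0104
```

```bash
python3 - <<'E'
from h import *
st()
th=np.arange(0,1.15,.05)
x=-176*np.cos(th)+47*np.sin(th);z=176*np.sin(th)+47*np.cos(th)
for a,b,c in zip(th,x-x[0],z-z[0]):print(round(a,2),round(b,1),round(c,1))
E
```

```text
t 20.7 ee [ 0.5344 -0.1067  0.1247] fix mm [-77.8  -0.3 124.7] yaw-fix 0.02 tilt [ 0.002 -0.001] F [ 3.7 -4.1 -7.6] w 0.0104 q [-0.04  0.52  0.29  1.88 -0.2   0.77  0.44]
0.0 0.0 0.0
0.05 2.6 8.7
0.1 5.6 17.3
0.15 9.0 25.8
0.2 12.8 34.0
0.25 17.1 42.1
0.3 21.8 49.9
0.35 26.8 57.5
0.4 32.2 64.8
0.45 38.0 71.9
0.5 44.1 78.6
0.55 50.5 85.1
0.6 57.3 91.2
0.65 64.3 96.9
0.7 71.7 102.3
0.75 79.3 107.4
0.8 87.1 112.0
0.85 95.2 116.2
0.9 103.4 120.1
0.95 111.9 123.5
1.0 120.5 126.5
1.05 129.2 129.1
1.1 138.1 131.2
```

Call:
{"name": "send_rows", "arguments": {"plan": [{"hand": 0.0, "travel": [3, 0, -5.3], "roll": 0}, {"hand": 0.0, "travel": [3.4, 0, -8.5], "roll": 0}, {"hand": 0.0, "travel": [3.8, 0, -8.2], "roll": 0}, {"hand": 0.0, "travel": [4.3, 0, -8.1], "roll": 0}, {"hand": 0.0, "travel": [4.7, 0, -7.8], "roll": 0}, {"hand": 0.0, "travel": [5, 0, -7.6], "roll": 0}, {"hand": 0.0, "travel": [5.4, 0, -7.3], "roll": 0}, {"hand": 0.0, "travel": [5.8, 0, -7.1], "roll": 0}]}}

```text
time_s: 21.7
ee_pos: [0.5669, -0.1042, 0.1846]
tcp_rot: [0.999, 0.037, -0.002, -0.0]
force: [-4.9, -4.3, -2.8]
grip_width: 0.0103
```

```bash
python3 - <<'E'
from h import *
st()
p=snap('side','s12.png')
a=p['frame'][90:270,160:380,::-1].copy();cv2.imwrite('pics/s12c.png',cv2.resize(a,None,fx=3.3,fy=3.3,interpolation=2))
st()
E
```

```text
t 21.7 ee [ 0.5669 -0.1042  0.1846] fix mm [-45.2  -0.2 184.6] yaw-fix -0.03 tilt [-0.004  0.   ] F [-4.9 -4.3 -2.8] w 0.0103 q [-0.06  0.5   0.31  1.72 -0.18  0.96  0.39]
t 21.75 ee [ 0.5676 -0.1042  0.1855] fix mm [-44.4  -0.2 185.5] yaw-fix -0.02 tilt [-0.003 -0.   ] F [-7.6 -4.  -0.9] w 0.0102 q [-0.06  0.5   0.31  1.72 -0.18  0.96  0.39]
```

View pics/s12c.png

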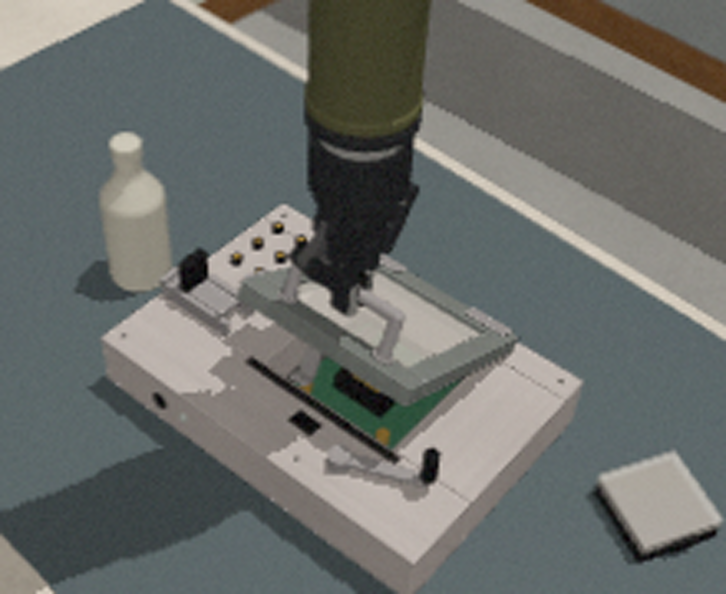

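Call:
{"name": "send_rows", "arguments": {"plan": [{"hand": 0.0, "travel": [6.1, 0, -6.7], "roll": 0}, {"hand": 0.0, "travel": [6.4, 0, -6.5], "roll": 0}, {"hand": 0.0, "travel": [6.8, 0, -6.1], "roll": 0}, {"hand": 0.0, "travel": [7, 0, -5.7], "roll": 0}, {"hand": 0.0, "travel": [7.4, 0, -5.4], "roll": 0}, {"hand": 0.0, "travel": [7.6, 0, -5.1], "roll": 0}, {"hand": 0.0, "travel": [7.8, 0, -4.6], "roll": 0}, {"hand": 0.0, "travel": [8.1, 0, -4.2], "roll": 0}]}}

```text
time_s: 22.75
ee_pos: [0.6228, -0.0999, 0.2316]
tcp_rot: [0.999, 0.037, -0.002, -0.0]
force: [-15.3, -1.7, 17.2]
grip_width: 0.0099
```

```bash
python3 - <<'E'
from h import *
st()
E
```

```text
t 22.75 ee [ 0.6228 -0.0999  0.2316] fix mm [ 1.100e+01 -1.000e-01  2.316e+02] yaw-fix -0.05 tilt [-0.004  0.001] F [-15.3  -1.7  17.2] w 0.0099 q [-0.07  0.54  0.31  1.5  -0.18  1.13  0.36]
```

Call:
{"name": "send_rows", "arguments": {"plan": [{"hand": 0.0, "travel": [7.2, 0, -5.9], "roll": 0}, {"hand": 0.0, "travel": [7.5, 0, -5], "roll": 0}, {"hand": 0.0, "travel": [8.3, 0, -3.5], "roll": 0}, {"hand": 0.0, "travel": [8, 0, -3], "roll": 0}, {"hand": 0.0, "travel": [0, 0, 0], "roll": 0}, {"hand": 0.0, "travel": [0, 0, 0], "roll": 0}]}}

```text
time_s: 23.5
ee_pos: [0.6565, -0.0973, 0.2466]
tcp_rot: [0.999, 0.037, 0.0, 0.0]
force: [-3.4, -3.3, 2.9]
grip_width: 0.0099
```

```bash
python3 - <<'E'
from h import *
st()
p=snap('side','s13.png')
a=p['frame'][90:270,160:380,::-1].copy();cv2.imwrite('pics/s13c.png',cv2.resize(a,None,fx=3.3,fy=3.3,interpolation=2))
p=snap('wrist','w13.png')
st()
E
```

```text
t 23.5 ee [ 0.6565 -0.0973  0.2466] fix mm [ 44.7  -0.  246.6] yaw-fix 0.0 tilt [ 0. -0.] F [-3.4 -3.3  2.9] w 0.0099 q [-0.06  0.58  0.31  1.38 -0.18  1.21  0.34]
t 23.6 ee [ 0.6564 -0.0973  0.2465] fix mm [ 44.7  -0.  246.5] yaw-fix 0.0 tilt [ 0.001 -0.   ] F [-4.5 -3.8  3.2] w 0.0098 q [-0.06  0.58  0.31  1.39 -0.18  1.21  0.34]
```

View pics/s13c.png

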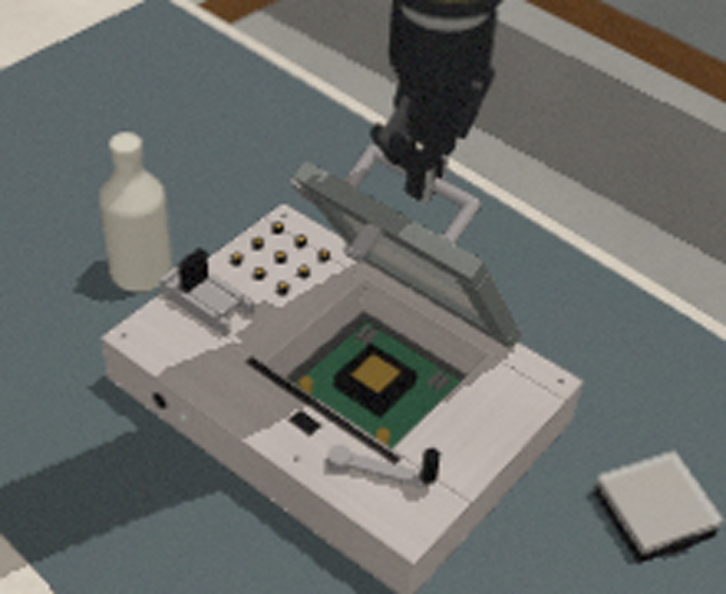

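View pics/w13.png

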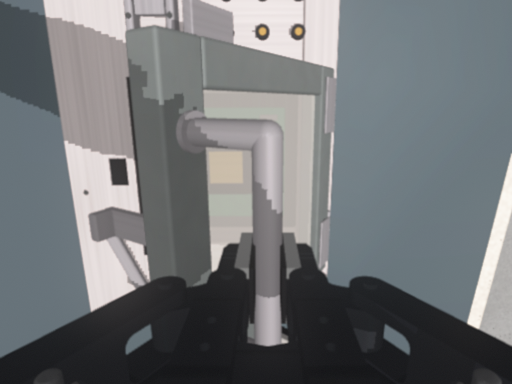

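```bash
python3 - <<'E'
from h import *
st();print(r.hand_in());st()
E
```

```text
t 23.6 ee [ 0.6564 -0.0973  0.2465] fix mm [ 44.7  -0.  246.5] yaw-fix 0.0 tilt [ 0.001 -0.   ] F [-4.5 -3.8  3.2] w 0.0098 q [-0.06  0.58  0.31  1.39 -0.18  1.21  0.34]
the job is handed in; nothing more can be done
None
the job is handed in; nothing more can be done
```

The cover is held about 60 degrees open by the middle of its handle, and I handed the job in at 23.6 s of the 72 s allowed. The hand-in gives no verdict.

1. **Lock:** I slid it about 33 mm to its end stop. It stopped moving there while the push force kept rising to about 13 N.
2. **Tug:** before touching the lever, I pulled up on the bar. It stopped dead after about 5 mm with about 47 N on the wrist, so the catch was engaged.
3. **Lever:** I lowered the cover, let go, and pushed the lever over to its stop. In the picture it sits about 0.43 rad towards the back, against 0.4 rad at its stop.
4. **Lift:** the cover then came up past the catch point, and I followed its arc with the bar in the grip.

**Last checks:** the arm is still and the wrist force is about 7 N. The cover angle worked out from the handle's position is about 1.05 rad (±0.05). In the last side picture, the lock is out, the lever is over, and the bottle and box look undisturbed. I had no later picture of the screwdriver, but the arm never went near it.

**Disagreements:**
- My first estimate from the fixed cameras was off from the wrist camera by about 7 mm for the lock grip and 5 mm for the handle. I used the wrist camera's values.
- That offset also made the arm push about 23 N towards the hinge partway through the lift. I corrected the path before the end.

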